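# Load the sample-cell feeder

## Robot

A 6-joint arm with a two-finger parallel gripper is mounted at the origin on the work surface. World frame = base frame: x ahead of the robot, y to its left, z up, the work surface at z = 0. Lengths are in mm, angles in degrees, forces in N, time in s.
With the tool pointing down it reaches from about 350 to 850 mm from the base axis. Payload 8.1 kg.
Tool frame: the origin (TCP) lies on the centre line of the jaws, within the pads' length; the fingertips stand 19 mm ahead of it and the grasp point (between the pads) is the TCP; z points along the fingers, y is the direction in which the jaws open and shut (so a half turn about z gives the same grasp; the last joint's range is limited). The gripper opens to 85 mm and grips with 20 to 120 N. Pads are 22 mm wide; open, the fingers measure 114 mm over their backs; the gripper's body (76 mm by 85 mm) begins 54 mm behind the grasp point. The pads swing forward as they close: fully open they stand 13 mm farther back than shut.
Start: joints at [-68.148, 7.471, 85.268, -0, 87.261, -4.893], TCP at [270.038, -535.803, 250.292] pointing down, gripper open.
Joint ranges: [-169.43, 169.43], [-51.17, 129.36], [1.28, 143.12], [-76.62, 256.62], [0, 156.53], [-152.29, 152.29]. Speed limits (degrees/s): [136.94, 136.94, 159.86, 180, 180, 180].

## Interface

Orientations are given as [roll, pitch, yaw] about the fixed x, y, z axes, in that order (R = Rz(yaw) Ry(pitch) Rx(roll)).
In Python, from bench import r, viewer gives the robot as it stands.
- The arm moves only by the tool carry_out, never from a script. Its argument "commands" is a list that holds one entry, the list of rows, each a list of 7 numbers: the finger opening in mm, from 0 to 85.4, then the shift along the tool's x, y, z in mm, then the turn, a rotation vector about the tool's x, y, z in degrees. A call has 1 to 5 rows; each row is the pose to reach, as a shift and turn from the pose commanded when the call began, along the tool's axes at that moment; what a row does not reach only later rows make up. A row lasts 1/8 s, in which the tool goes at most 62.5 mm and 10.7 degrees, less where a joint would pass 70% of its speed; a pose out of reach is approached as far as the arm can. A call with a gripper value outside its range is refused whole. The fingers move at their own pace and stop on an object; "grip_force" is the grip in N (left out, the last holds). Time passes only in rows, so rows that repeat a pose let the fingers close. It gives the time, the measured TCP pose, the force and the opening at its end, in the units of the state.
- r.sense(): the state, without advancing time (a new reading comes with each control period).
- viewer.snapshot(name): name is "side" or "top" or "wrist"; returns the picture (384x512x3 uint8, red, green, blue); there is no depth.
- viewer.calibration(name): a dict with "camera_matrix" (3x3 intrinsics, pixels), "rvec" (rotation vector, rad) and "tvec" (3), from world to camera coordinates, as OpenCV has them. Camera axes: x right, y down, z forward; pixel columns grow to the right and rows downward; lengths in mm; the calibration is good to about 2 mm. A picture is of the moment at which its call begins: read the wrist's pose just before it. calibration takes no time and is no camera call; for the wrist camera it gives the pose at the moment of the call.
- r.hand_in(): hands the job in, once; it reports no verdict.
The state is a dict: "time": time; "joint_pos": joint angles; "qd": joint speeds; "joint_efforts": joint torques, N m; "tool_pos": TCP position; "tcp_rot": TCP orientation; "ft_force": force on the tool from outside, world axes, zero at the start; "wrist_torque": the same for the moment, N m; "finger_gap": finger opening in mm.
Only numpy, scipy, OpenCV 4.12 (cv2) and the standard library are available. Lean on these libraries where they do the work, as an engineer would, in place of code of your own. Each camera call takes 0.05 s, during which the arm holds its last target. There are 200 camera calls.

## Task

Load the two short steel sample cells into the feeder: pull its sprung follower back by the upright handle, feel for the side notch and hook the handle in it, then lay both short cells across the track side by side, either way round. Then unhook the handle and ease the follower forward, without letting it snap, until it presses the cells against the front wall, and let go. Leave the long cell, the wash bottle and the steel beaker where they are.

Things in the scene. Friction and masses are not known exactly. Their poses are not given: they have to be found in the camera images.
- feeder: Aluminium feed track, open on top, fixed. Origin on the table under the inner face of its white front block (56 mm high); x runs back along the track, z up. Floor 12 mm above the table, side walls 30 mm high with inner faces at y = +/-48 mm, rear plate at x = 209 mm. Cells lie across it (long axis along y), side by side from x = 0, laid in from above between block and follower
- follower (a joint): Travel (m) of the dark follower plate along feeder +x; its pushing face is at feeder x = this. 0 = shut (start), stop at 0.130. Sprung to 0: 5 N at 0, 9 N at 0.064, 12 N at 0.116. Plate 88 mm wide, 12 thick, top 46 mm above the table. On two cells it rests at 0.064. It must never run forward faster than 0.6 m/s (let go when unhooked, it snaps)
- handle (a joint): Sideways travel (m) of the upright handle on the follower, along feeder -y: 0 (start) = mid-track, free to run; 0.016 = fully sideways. 1.5 N friction, stays where put. Beside the catch plate it stops at 0.0025, at the notch it goes in to 0.016 and the spring then holds it on the notch's front edge. To unhook, draw it back 2 to 4 mm and slide it to 0
- notch_zone (a point): Fixed point on the feeder (x = 149, y = -9.5, z = 55 mm): edge of the flat catch plate (z 50 to 60 mm, on the -y side) at the middle of the stretch where its one notch can be. The notch, 20 mm wide along x, is not measured and must be felt for: its middle meets the handle at a follower travel between 0.092 and 0.116. The plate reaches 40 mm ahead of and 50 mm behind the notch's middle
- grip (a point): Grip point on the handle, an upright steel bar 12 mm (feeder x) by 14 mm (feeder y), top 117 mm above the table. The point is on its middle line 96 mm above the table and 45 mm behind (+x) the follower's pushing face; at handle travel 0 it is at feeder y = 0. The bar is free to grip down to 66 mm above the table
- cell_a_mid (a point): Centre of a short steel cell: block 60 mm long (its x), 32 wide (y), 34 high, a round port 18 mm across and 15 long at each end (90 over all), and on top a grip bar 40 (x) by 16 (y) by 24 mm high. 58 mm high over all; the point is half-way up, 29 mm above its underside, 41 mm above the table once in the track. The bar can be taken by its 40 or 16 mm side. 0.2 to 0.4 kg
- cell_b_mid (a point): Centre of the second short steel cell, like the first
- cell_long_mid (a point): Centre of a long steel cell, like the short ones but 135 mm over all (block 105 mm); too long for the track, stays where it is
- wash_bottle: White wash bottle with a red cap, 64 mm across and 150 mm high, standing; origin under its centre. Stays
- beaker: Open steel beaker, 84 mm across and 85 mm high, standing; origin under its centre. Stays
Mind the look-alikes: they are no part of the job. Leave any blue or red look-alike of the part that bears cell_b_mid alone. Leave any green or purple look-alike of the part that bears cell_a_mid alone.

How it is judged:
By the outcome, as a careful person would: the job done as asked, in the order asked, and still so for the second after the job is handed in, with the robot touching nothing.
It also fails if it takes over 72 s, if anything falls off the work surface, if the arm or the gripper's body presses on something with over 40 N, if the wrist force passes 120 N, or if a joint passes its speed limit or range.

## Working session

There is one attempt and no reset: what is moved stays moved. The work goes in short steps, Python scripts to look and compute and a tool call to move; the robot and the scene stay as the last step left them, time stands still between calls to the robot, and variables do not carry over. Pictures are saved under pics/ and viewed, about 8 in all and at most 12, crops included, and the job is handed in when it is done.

Besides the shell and the picture viewer there is one more tool, called after "Call:" as name(argument=value, ...), one argument or row to a line, values as JSON. carry_out: Moves the arm, as the interface text tells. Its arguments: {"type":"object","properties":{"commands":{"type":"array","items":{"type":"array","items":{"type":"array","items":{"type":"number"}}}},"grip_force":{"type":"number"}},"required":["commands"]}

```bash
mkdir -p pics; ls
cat > h.py <<'E'
import numpy as np, cv2
from bench import r, viewer
from scipy.spatial.transform import Rotation as R
def snap(n,f):
    c=viewer.calibration(n); im=viewer.snapshot(n); cv2.imwrite(f'pics/{f}.png',im[:,:,::-1]); np.savez(f'pics/{f}.npz',K=c["camera_matrix"],r=c["rvec"],t=c["tvec"]); return im
def ray(f,uv,z):
    d=np.load(f'pics/{f}.npz'); M=cv2.Rodrigues(d['r'].astype(float))[0]; C=-M.T@d['t'].ravel()
    out=[]
    for u,v in np.atleast_2d(uv):
        w=M.T@np.linalg.inv(d['K'])@[u,v,1]; out.append(C+w*(z-C[2])/w[2])
    return np.round(np.array(out),1)
def proj(f,P):
    d=np.load(f'pics/{f}.npz'); return cv2.projectPoints(np.atleast_2d(P).astype(float),d['r'].astype(float),d['t'].astype(float),d['K'],None)[0].reshape(-1,2).round(1)
E
python3 - <<'E'
from h import *
print(r.sense())
a=snap('top','t0');b=snap('side','s0')
E
python3 -c "
import cv2,numpy as np
a=cv2.imread('pics/t0.png');cv2.imwrite('pics/t0b.png',cv2.resize(a,(800,600)))
b=cv2.imread('pics/s0.png');cv2.imwrite('pics/s0b.png',cv2.resize(b,(800,600)))"
```

```text
pics
{'time': 0.0, 'joint_pos': array([-6.81490394e+01,  7.51552247e+00,  8.53291349e+01, -1.03996573e-04,
        8.72623711e+01, -4.89122650e+00]), 'qd': array([-0.10679701, -0.11645365,  0.05458451, -0.11377786, -0.07016757,
        0.11456805]), 'joint_efforts': array([ 9.39514430e-04, -5.69403577e+01, -5.00544798e+01, -2.60782781e-04,
        1.50317472e-02, -3.47978585e-06]), 'tool_pos': array([ 269.82893883, -535.32299918,  249.24147267]), 'tcp_rot': array([-1.79893352e+02, -9.02221528e-03,  2.67421838e+01]), 'ft_force': array([ 0.36303158, -0.10885465,  0.23521279]), 'wrist_torque': array([-0.03890149, -0.02883833,  0.01156052]), 'finger_gap': 85.4291759227868}
```

View pics/t0b.png

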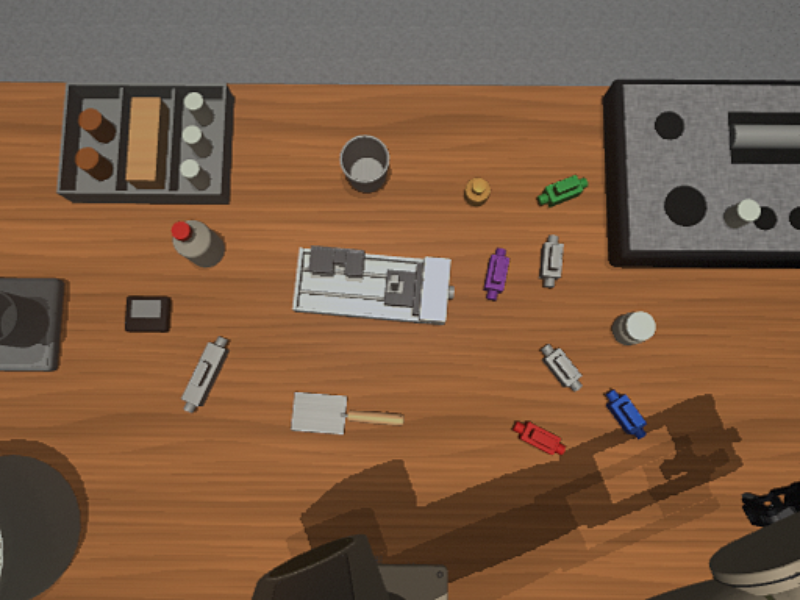

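View pics/s0b.png

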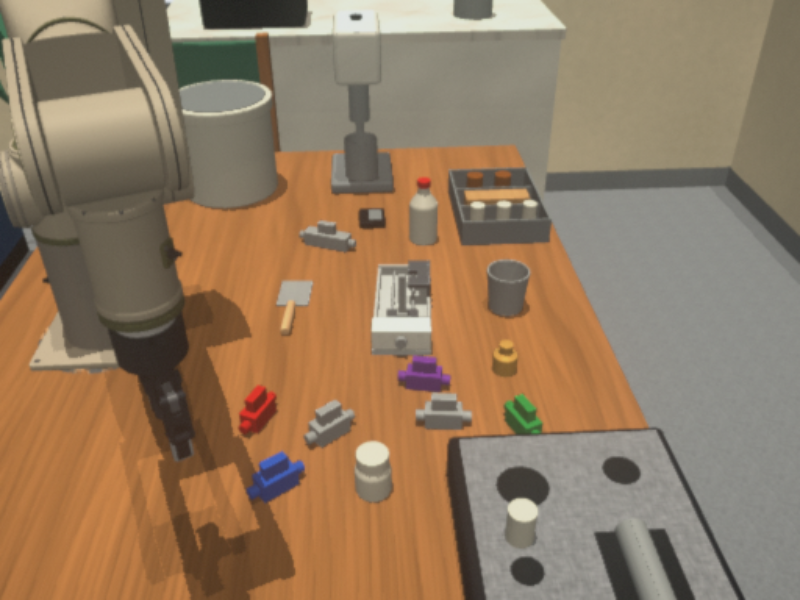

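The top view (800x600) shows the feeder at about (372,285), with its white front block at (435,290), and the handle top at about (397,285). The grey short cells are at (552,261) and (561,367). The purple, green, red and blue cells are look-alikes, and the grey one at (205,374) is the long cell. I'll confirm this in one enlarged crop.

Run:
```python
from h import *
im=cv2.imread('pics/t0.png')
# crop cols 180..400 rows 150..265 (native)
c=im[148:262,182:382]; c=cv2.resize(c,(800,456),interpolation=cv2.INTER_CUBIC); cv2.imwrite('pics/c0.png',c)
for n,(u,v) in dict(A=(552,261),B=(561,367)).items():
    print(n,ray('t0',(u*.64,v*.64),40))
hsv=cv2.cvtColor(im,cv2.COLOR_BGR2HSV)
m=((hsv[:,:,1]<60)&(hsv[:,:,2]>75)).astype(np.uint8)
n,l,s,ce=cv2.connectedComponentsWithStats(m)
for i in range(1,n):
    if s[i,4]>150 and s[i,4]<6000:
        pts=np.argwhere(l==i)[:,::-1].astype(np.float32); print(s[i],ce[i].round(1),cv2.minAreaRect(pts))
```

```text
A [[ 612.1 -286.3   40. ]]
B [[ 432.5 -297.2   40. ]]
[470  80  42  14 582] [490.7  86.5] ((490.5, 86.49999237060547), (40.99999237060547, 12.999998092651367), -0.0)
[218  86  31  31 400] [233.8 105.4] ((233.0, 101.0), (30.0, 30.0), 90.0)
[111 141  24  28 343] [124.5 154.3] ((123.29776000976562, 153.1236114501953), (22.047958374023438, 23.849952697753906), 32.00538635253906)
[347 150  14  33 299] [353.2 166. ] ((353.19659423828125, 166.1414031982422), (12.041595458984375, 32.304691314697266), 4.763641834259033)
[ 187  157  104   51 3899] [238.1 182.4] ((239.39857482910156, 181.8909912109375), (101.71006774902344, 42.69831085205078), 5.079607963562012)
[  0 179  35  58 898] [ 17.9 211. ] ((17.0, 207.5), (57.0, 34.0), 90.0)
[ 84 192  19  11 209] [ 93. 197.] ((93.0, 197.0), (10.0, 18.0), 90.0)
[396 199  24  21 349] [407.8 208.9] ((406.800048828125, 208.6000213623047), (19.677396774291992, 23.25510597229004), 63.43495178222656)
[116 215  29  49 525] [129.8 239. ] ((129.6991424560547, 238.83753967285156), (11.924545288085938, 51.89040756225586), 25.769329071044922)
[347 220  26  30 327] [360.  234.5] ((359.8536682128906, 234.31707763671875), (34.35822677612305, 12.181553840637207), 51.34019088745117)
[186 251  37  27 833] [203.9 264. ] ((204.4517364501953, 264.079345703125), (35.29433059692383, 24.66451072692871), 4.763641834259033)
```

View pics/c0.png

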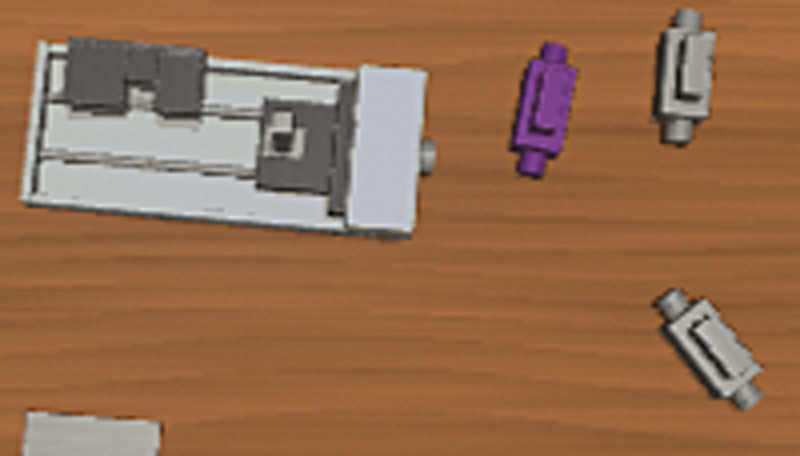

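Run:
```python
from h import *
f=lambda *p:[(182+(u+.5)/4-.5,148+(v+.5)/4-.5) for u,v in p]
P=ray('t0',f((360,65),(345,228),(428,72),(412,237)),56);print('block',P)
W=ray('t0',f((40,40),(22,205)),30);print('rear corners',W)
C=ray('t0',f((66,38),(205,50),(205,116),(158,112),(127,110),(65,104)),60);print('catch',C)
O=(P[0]+P[1])/2;print('O',O, 'rearmid',W.mean(0),'len',np.linalg.norm((W.mean(0)-O)[:2]))
d=(W.mean(0)-O)[:2];e=(P[0]-P[1])[:2]; print('yaw from len',np.degrees(np.arctan2(d[1],d[0])),'from block edge',np.degrees(np.arctan2(-e[0],e[1]))+0, 'widths',np.linalg.norm(e))
yaw=np.arctan2(d[1],d[0]);X=np.array([np.cos(yaw),np.sin(yaw)]);Y=np.array([-X[1],X[0]])
F=lambda x,y,z:np.r_[O[:2]+x*X+y*Y,z]
px=lambda q:((proj('t0',q)-[182,148]+.5)*4-.5)
print('handle top proj',px(F(45,0,117)),px(F(45,0,60)))
for c in C: q=c[:2]-O[:2]; print('catch feeder',q@X,q@Y)
# cells
for n,cr in dict(A=f((686,67),(703,67)),).items(): pass
for n,(a,b) in dict(A=f((688,18),(676,136)),B=f((673,303),(746,395))).items():
    p=ray('t0',[a,b],17); v=p[0]-p[1]; print(n,'ports mid',p.mean(0),np.linalg.norm(v),'axis deg',np.degrees(np.arctan2(v[1],v[0])))
print('bar tops',ray('t0',f((690,65),(713,345)),58))
for k in ('A','B'): pass
```

```text
block [[ 615.6  -68.6   56. ]
 [ 507.8  -59.4   56. ]
 [ 611.3 -113.3   56. ]
 [ 502.3 -102.8   56. ]]
rear corners [[636.3 146.4  30. ]
 [524.2 154.8  30. ]]
catch [[631.2 124.6  60. ]
 [624.   33.2  60. ]
 [580.   32.4  60. ]
 [582.4  63.1  60. ]
 [583.6  83.4  60. ]
 [587.2 124.   60. ]]
O [561.7 -64.   56. ] rearmid [580.25 150.6   30.  ] len 215.40023792930222
yaw from len 85.05963935694123 from block edge -94.87798681581212 widths 108.19186660743034
handle top proj [[282.3 123.9]] [[283.9 138.7]]
catch feeder 193.88458156535188 -52.99980218103093
catch feeder 102.20408859170156 -53.69780512404222
catch feeder 97.61783553322428 -9.930165447180414
catch feeder 128.41046632956056 -9.677403423686865
catch feeder 148.7383918791932 -9.124734581978984
catch feeder 189.49758548269133 -9.214938753463626
A ports mid [ 617.4  -288.05   17.  ] 82.19835764782654 axis deg -6.917517828212504
B ports mid [ 433.75 -302.05   17.  ] 76.3917534816422 axis deg 37.87498365109821
bar tops [[ 617.  -284.9   58. ]
 [ 434.3 -295.4   58. ]]
```

```bash
cat >> h.py <<'E'
O=np.array([561.7,-64.]);YAW=85.06
def Ff(x,y,z,O=O,yaw=YAW):
    c,s=np.cos(np.radians(yaw)),np.sin(np.radians(yaw)); return np.r_[O[0]+x*c-y*s,O[1]+x*s+y*c,z]
def plan(p,yaw):
    s=r.sense(); Rm=R.from_euler('xyz',s['tcp_rot'],degrees=True); Rt=R.from_euler('xyz',[180,0,yaw],degrees=True)
    print('t',round(s['time'],2),'pos',s['tool_pos'].round(1),'yaw',s['tcp_rot'].round(1),'F',s['ft_force'].round(1),'gap',round(s['finger_gap'],1))
    print('row',(Rm.inv().apply(np.array(p)-s['tool_pos'])).round(1),(Rm.inv()*Rt).as_rotvec(degrees=True).round(1))
E
python3 - <<'E'
from h import *
plan(Ff(45,0,190),-4.94)
E
```

```text
t 0.1 pos [ 269.9 -535.4  249.3] yaw [-179.9   -0.    26.7] F [-0.6  0.9  0.7] gap 85.3
row [ 496.4 -327.8   60. ] [-0.1  0.  31.7]
```

Call:
carry_out(
  commands=[
    [[85, 50, -33, 0, 0, 0, 0], [85, 99, -66, 0, 0, 0, 0], [85, 149, -98, 0, 0, 0, 0], [85, 198, -131, 0, 0, 0, 0], [85, 248, -164, 0, 0, 0, 0]],
  ],
)

```text
time: 0.72
tool_pos: [418.1, -275.9, 250.0]
tcp_rot: [-180.0, 0.0, 26.7]
ft_force: [0.8, -0.4, 0.9]
finger_gap: 84.9
```

Call:
carry_out(
  commands=[
    [[85, 50, -33, 8, 0, 0, 6], [85, 99, -66, 16, 0, 0, 13], [85, 149, -98, 24, 0, 0, 20], [85, 198, -131, 32, 0, 0, 26], [85, 248, -164, 40, 0, 0, 31.7]],
  ],
)

```text
time: 1.35
tool_pos: [565.8, -17.8, 209.7]
tcp_rot: [180.0, 0.0, -5.1]
ft_force: [0.3, 0.1, 0.3]
finger_gap: 84.9
```

Run:
```python
from h import *
plan(Ff(45,0,96),-4.94)
im=snap('wrist','w0')
px=lambda f,q:proj(f,q)
print('handle top corners',[px('w0',Ff(45+a,b,117)) for a in(-6,6) for b in (-7,7)])
print('notch_zone',px('w0',Ff(149,-9.5,60)))
```

```text
t 1.35 pos [565.8 -17.8 209.7] yaw [180.    0.   -5.1] F [0.3 0.1 0.3] gap 84.9
row [-1.000e-01  1.400e+00  1.137e+02] [ 0.   0.  -0.2]
handle top corners [array([[266.5, 193.8]]), array([[266.4, 212.6]]), array([[249.5, 193.9]]), array([[249.7, 212.6]])]
notch_zone [[139.1 173.6]]
```

View pics/w0.png

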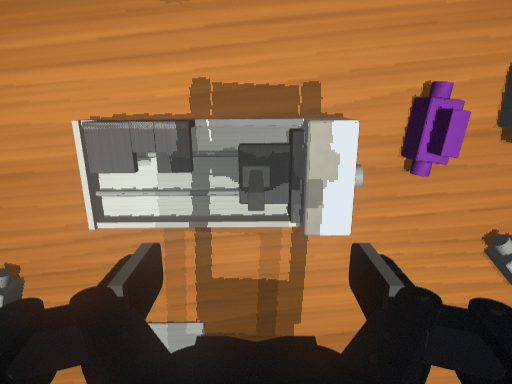

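The view shows the handle top at (257,199), about 1–3 mm from its predicted position. The notch gap is at columns 135–156, and the jaws straddle the handle along the track. I'll descend and grip.

Call:
carry_out(
  commands=[
    [[85, 0, 1.5, 55, 0, 0, 0], [85, 0, 1.5, 110, 0, 0, 0], [60, 0, 1.5, 114, 0, 0, 0], [30, 0, 1.5, 114, 0, 0, 0], [8, 0, 1.5, 114, 0, 0, 0]],
  ],
  grip_force=50,
)

```text
time: 2.02
tool_pos: [567.4, -21.6, 99.5]
tcp_rot: [180.0, -0.3, -5.0]
ft_force: [0.4, -0.4, 0.6]
finger_gap: 31.2
```

Call:
carry_out(
  commands=[
    [[5, 0, 0, 0, 0, 0, 0], [5, 0, 0, 0, 0, 0, 0], [5, 0, 0, 0, 0, 0, 0]],
  ],
)

```text
time: 2.4
tool_pos: [567.5, -18.8, 99.4]
tcp_rot: [-179.8, -0.3, -4.9]
ft_force: [0.9, 14.0, 6.8]
finger_gap: 11.1
```

Run:
```python
from h import *
plan(Ff(45+85,0,96),-4.94)
```

```text
t 2.4 pos [567.5 -18.8  99.4] yaw [-179.8   -0.3   -4.9] F [ 0.9 14.   6.8] gap 11.1
row [ -1.9 -84.4   3.8] [-0.2 -0.3  0. ]
```

Call:
carry_out(
  commands=[
    [[5, 0, -16, 0, 0, 0, 0], [5, 0, -32, 0, 0, 0, 0], [5, 0, -48, 0, 0, 0, 0], [5, 0, -64, 0, 0, 0, 0], [5, 0, -80, 0, 0, 0, 0]],
  ],
  grip_force=80,
)

```text
time: 3.02
tool_pos: [574.0, 56.9, 99.4]
tcp_rot: [179.8, -0.3, -5.0]
ft_force: [-1.1, -10.0, 7.7]
finger_gap: 10.8
```

```bash
cat >> h.py <<'E'
def fs():
    s=r.sense(); c,k=np.cos(np.radians(YAW)),np.sin(np.radians(YAW)); d=s['tool_pos'][:2]-O; F=s['ft_force']
    print('t %.2f travel(tcp) %.1f y %.1f z %.1f | Fx %.1f Fy %.1f Fz %.1f gap %.1f'%(s['time'],d[0]*c+d[1]*k-45,-d[0]*k+d[1]*c,s['tool_pos'][2],F[0]*c+F[1]*k,-F[0]*k+F[1]*c,F[2],s['finger_gap']),s['tcp_rot'].round(1))
E
python3 -c "
from h import *
fs()"
```

```text
t 3.02 travel(tcp) 76.5 y -1.9 z 99.4 | Fx -10.1 Fy 0.3 Fz 7.7 gap 10.8 [179.8  -0.3  -5. ]
```

Call:
carry_out(
  commands=[
    [[5, 0, -4, 0, 0, 0, 0], [5, 0, -8, 0, 0, 0, 0], [5, 2, -8, 0, 0, 0, 0], [5, 4, -8, 0, 0, 0, 0], [5, 4, -8, 0, 0, 0, 0]],
  ],
)

```text
time: 3.65
tool_pos: [577.0, 64.5, 99.3]
tcp_rot: [179.9, -0.0, -5.0]
ft_force: [-13.9, -7.5, 16.4]
finger_gap: 11.0
```

```bash
python3 -c "
from h import *
fs()"
```

```text
t 3.65 travel(tcp) 84.4 y -4.1 z 99.3 | Fx -8.7 Fy 13.2 Fz 16.4 gap 11.0 [179.9  -0.   -5. ]
```

Call:
carry_out(
  commands=[
    [[5, 0, -1, 0, 0, 0, 0], [5, 0, -2, 0, 0, 0, 0], [5, 0, -3, 0, 0, 0, 0], [5, 0, -4, 0, 0, 0, 0], [5, 0, -4, 0, 0, 0, 0]],
  ],
)

```text
time: 4.28
tool_pos: [577.2, 66.7, 99.2]
tcp_rot: [179.7, -0.0, -5.0]
ft_force: [-13.8, -16.4, 16.2]
finger_gap: 10.6
```

```bash
python3 -c "
from h import *
fs()"
```

```text
t 4.28 travel(tcp) 86.5 y -4.1 z 99.2 | Fx -17.6 Fy 12.3 Fz 16.2 gap 10.6 [179.7  -0.   -5. ]
```

The handle is against the plate (Fy 13 N). I'll carry on feeling backward.

Call:
carry_out(
  commands=[
    [[5, 0, -1, 0, 0, 0, 0], [5, 0, -2, 0, 0, 0, 0], [5, 0, -3, 0, 0, 0, 0], [5, 0, -4, 0, 0, 0, 0], [5, 0, -4, 0, 0, 0, 0]],
  ],
)

```text
time: 4.9
tool_pos: [577.6, 70.8, 99.2]
tcp_rot: [179.7, -0.0, -5.0]
ft_force: [-13.4, -15.3, 16.1]
finger_gap: 11.1
```

```bash
python3 -c "
from h import *
fs()"
```

```text
t 4.90 travel(tcp) 90.7 y -4.2 z 99.2 | Fx -16.4 Fy 12.0 Fz 16.1 gap 11.1 [179.7  -0.   -5. ]
```

Call:
carry_out(
  commands=[
    [[5, 0, -1, 0, 0, 0, 0], [5, 0, -2, 0, 0, 0, 0], [5, 0, -3, 0, 0, 0, 0], [5, 0, -4, 0, 0, 0, 0], [5, 0, -4, 0, 0, 0, 0]],
  ],
)

```text
time: 5.52
tool_pos: [579.7, 75.8, 99.4]
tcp_rot: [179.8, -0.3, -5.0]
ft_force: [-2.3, -10.3, 8.2]
finger_gap: 10.8
```

```bash
python3 -c "
from h import *
fs()"
```

```text
t 5.53 travel(tcp) 95.8 y -5.8 z 99.4 | Fx -10.5 Fy 1.4 Fz 8.2 gap 10.8 [179.8  -0.3  -5. ]
```

The handle dropped into the notch: Fy fell to 1.4 N and y moved. I'll push it in.

Call:
carry_out(
  commands=[
    [[5, 4, 0, 0, 0, 0, 0], [5, 8, 0, 0, 0, 0, 0], [5, 12, 0, 0, 0, 0, 0], [5, 14, 0, 0, 0, 0, 0], [5, 14, 0, 0, 0, 0, 0]],
  ],
)

```text
time: 6.15
tool_pos: [591.7, 74.8, 99.2]
tcp_rot: [179.8, 0.0, -5.0]
ft_force: [-14.3, -9.2, 16.0]
finger_gap: 10.8
```

```bash
python3 -c "
from h import *
fs()"
```

```text
t 6.15 travel(tcp) 95.9 y -17.9 z 99.2 | Fx -10.4 Fy 13.4 Fz 16.0 gap 10.8 [179.8   0.   -5. ]
```

It is fully in: 13.8 mm from the plate-stop reading against 13.5 expected. I'll ease forward onto the notch's front edge.

Call:
carry_out(
  commands=[
    [[5, -1, 2, 0, 0, 0, 0], [5, -2, 4, 0, 0, 0, 0], [5, -2, 6, 0, 0, 0, 0], [5, -2, 7, 0, 0, 0, 0], [5, -2, 7, 0, 0, 0, 0]],
  ],
)

```text
time: 6.78
tool_pos: [591.1, 72.8, 99.4]
tcp_rot: [-179.8, -0.3, -4.9]
ft_force: [0.5, 12.5, 5.7]
finger_gap: 11.1
```

```bash
python3 -c "
from h import *
fs()"
```

```text
t 6.78 travel(tcp) 93.8 y -17.6 z 99.4 | Fx 12.5 Fy 0.6 Fz 5.7 gap 11.1 [-179.8   -0.3   -4.9]
```

The edge is holding it: the reaction reversed to +12.5 N at follower travel ≈93. I'll unload, open and lift.

Call:
carry_out(
  commands=[
    [[5, 0, -1, 0, 0, 0, 0], [20, 0, -2, 0, 0, 0, 0], [50, 0, -2, 0, 0, 0, 0], [70, 0, -2, 0, 0, 0, 0], [85, 0, -2, -20, 0, 0, 0]],
  ],
)

```text
time: 7.4
tool_pos: [587.8, 71.8, 114.9]
tcp_rot: [180.0, 0.2, -5.0]
ft_force: [0.1, 0.9, -0.2]
finger_gap: 73.2
```

Call:
carry_out(
  commands=[
    [[85, 0, 0, -40, 0, 0, 0], [85, 0, 0, -95, 0, 0, 0], [85, 0, 0, -95, 0, 0, 0]],
  ],
)

```text
time: 7.78
tool_pos: [593.0, 72.1, 219.5]
tcp_rot: [-179.9, -0.7, -5.0]
ft_force: [0.6, 0.2, 0.8]
finger_gap: 84.7
```

Run:
```python
from h import *
fs(); plan([605,-286,215],83)
im=snap('wrist','w1');im=snap('top','t1')
```

```text
t 7.78 travel(tcp) 93.3 y -19.5 z 219.5 | Fx 0.2 Fy -0.6 Fz 0.8 gap 84.7 [-179.9   -0.7   -5. ]
t 7.78 pos [593.   72.1 219.5] yaw [-179.9   -0.7   -5. ] F [0.6 0.2 0.8] gap 84.7
row [ 42.9 355.7   4.5] [  0.5  -0.6 -88. ]
```

Call:
carry_out(
  commands=[
    [[85, 7, 60, 0, 0, 0, -10], [85, 14, 120, 0, 0, 0, -20], [85, 21, 180, 0, 0, 0, -30], [85, 28, 240, 0, 0, 0, -40], [85, 35, 300, 0, 0, 0, -50]],
  ],
)

```text
time: 8.5
tool_pos: [597.3, -231.4, 209.9]
tcp_rot: [-179.9, 0.0, 45.4]
ft_force: [0.8, 0.7, 1.5]
finger_gap: 84.8
```

Run:
```python
from h import *
plan([560,-286,205],83)
```

```text
t 8.5 pos [ 597.3 -231.4  209.9] yaw [-179.9    0.    45.4] F [0.8 0.7 1.5] gap 84.8
row [-65.   11.8   4.9] [ -0.1  -0.  -37.6]
```

Call:
carry_out(
  commands=[
    [[85, -10, -6, 0, 0, 0, -10], [85, -20, -12, 0, 0, 0, -20], [85, -26, -29, 0, 0, 0, -30], [85, -26, -29, 0, 0, 0, -37.6], [85, -26, -29, 0, 0, 0, -37.6]],
  ],
)

```text
time: 9.12
tool_pos: [558.6, -227.4, 210.1]
tcp_rot: [-179.9, -0.0, 82.6]
ft_force: [-0.4, 0.5, 0.3]
finger_gap: 85.0
```

Run:
```python
from h import *
plan([617,-287,56],83)
im=snap('wrist','w2')
print('pred', proj('w2',[[617,-286,58]]))
h=cv2.cvtColor(im,cv2.COLOR_RGB2HSV)
cv2.imwrite('pics/w2b.png',np.hstack([cv2.imread('pics/w2.png'),cv2.imread('pics/w1.png')])[:, :, :] if 0 else cv2.imread('pics/w2.png'))
```

```text
t 9.12 pos [ 558.6 -227.4  210.1] yaw [-179.9   -0.    82.6] F [-0.4  0.5  0.3] gap 85.0
row [-51.7  65.9 153.9] [-0.1 -0.  -0.4]
pred [[326.1 236.5]]
```

View pics/w2.png

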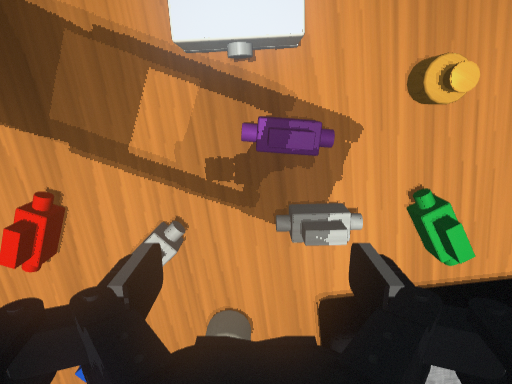

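A sits at ports (278,222) to (363,221) in the wrist view, near the prediction. Purple is at (288,136) and must be left alone. I'll refine from the ports.

Run:
```python
from h import *
p=ray('w2',[(278,222),(363,221)],17);v=p[1]-p[0];print(p,p.mean(0),np.linalg.norm(v),np.degrees(np.arctan2(v[1],v[0])))
m=p.mean(0)
plan([m[0],m[1],56],82.6)
```

```text
[[ 574.9 -281.9   17. ]
 [ 664.4 -292.2   17. ]] [ 619.65 -287.05   17.  ] 90.09073204275788 -6.5649350091027445
t 9.18 pos [ 558.9 -227.5  210.3] yaw [-179.9   -0.    82.5] F [-0.3 -0.3 -0.5] gap 84.7
row [-51.2  68.3 154.2] [-0.1 -0.  -0.1]
```

Call:
carry_out(
  commands=[
    [[85, -25, 34, 20, 0, 0, -1], [85, -51, 68, 55, 0, 0, -1], [85, -51, 68, 80, 0, 0, -1], [85, -51, 68, 80, 0, 0, -1]],
  ],
)

```text
time: 9.68
tool_pos: [618.3, -286.0, 126.8]
tcp_rot: [-179.6, -0.2, 83.5]
ft_force: [-1.3, -0.1, -0.3]
finger_gap: 84.7
```

Run:
```python
from h import *
plan([619.5,-287,56],83.4)
```

```text
t 9.68 pos [ 618.3 -286.   126.8] yaw [-179.6   -0.2   83.5] F [-1.3 -0.1 -0.3] gap 84.7
row [-1.   1.8 70.8] [-0.4 -0.2  0.1]
```

Call:
carry_out(
  commands=[
    [[85, -1, 1.5, 35, 0, 0, 0], [85, -1, 1.5, 66, 0, 0, 0], [60, -1, 1.5, 70, 0, 0, 0], [45, -1, 1.5, 70, 0, 0, 0], [35, -1, 1.5, 70, 0, 0, 0]],
  ],
  grip_force=60,
)

```text
time: 10.3
tool_pos: [623.2, -289.0, 64.6]
tcp_rot: [179.8, 0.1, 83.6]
ft_force: [1.3, -0.1, -1.9]
finger_gap: 38.5
```

Call:
carry_out(
  commands=[
    [[30, 0, 0, 0, 0, 0, 0], [30, 0, 0, 0, 0, 0, 0]],
  ],
)

```text
time: 10.55
tool_pos: [623.3, -289.0, 64.3]
tcp_rot: [179.8, 0.1, 83.6]
ft_force: [-1.0, 0.6, 7.1]
finger_gap: 38.2
```

Run:
```python
from h import *
plan([617,-287,150],83.4)
```

```text
t 10.55 pos [ 623.3 -289.    64.3] yaw [1.798e+02 1.000e-01 8.360e+01] F [-1.   0.6  7.1] gap 38.2
row [  1.1  -6.2 -85.7] [0.2 0.1 0.2]
```

Call:
carry_out(
  commands=[
    [[30, 0, 0, -10, 0, 0, 0], [30, 0, 0, -30, 0, 0, 0], [30, 0, 0, -70, 0, 0, 0], [30, 0, 0, -110, 0, 0, 0], [30, 0, 0, -110, 0, 0, 0]],
  ],
)

```text
time: 11.18
tool_pos: [624.5, -289.7, 178.2]
tcp_rot: [179.5, 0.2, 83.6]
ft_force: [0.7, -0.7, -3.0]
finger_gap: 38.5
```

Run:
```python
from h import *
plan(Ff(18,0,170),85.06)
for i in range(3):
    snap('side','x'); s=r.sense(); print(s['tool_pos'].round(1),s['ft_force'].round(1))
snap('wrist','w3')
```

```text
t 11.18 pos [ 624.5 -289.7  178.2] yaw [179.5   0.2  83.6] F [ 0.7 -0.7 -3. ] gap 38.5
row [235.4 -87.9   6.4] [ 0.5  0.2 -1.4]
[ 623.2 -289.   174.8] [-0.4 -0.2 -3.8]
[ 622.  -288.3  172.1] [-0.4  0.7 -2.8]
[ 621.1 -287.8  170.3] [ 0.1  0.3 -4.3]
```

View pics/w3.png

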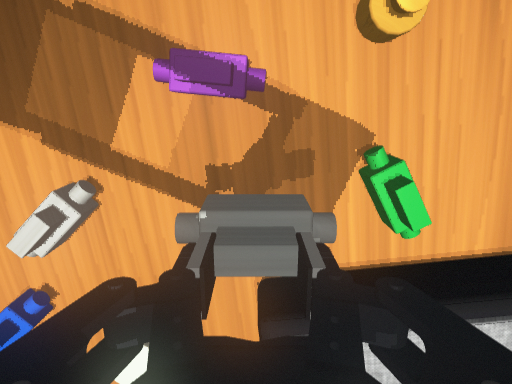

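Cell A is held square and centred: ports at (176,228) and (335,228), about 0.35 kg. The arm settles slowly, so I'll add settle rows. Moving to the feeder.

Call:
carry_out(
  commands=[
    [[30, 40, -15, 0, 0, 0, -1], [30, 95, -35, 0, 0, 0, -1.5], [30, 150, -56, 0, 0, 0, -1.5], [30, 205, -77, 0, 0, 0, -1.5], [30, 235, -88, 0, 0, 0, -1.5]],
  ],
)

```text
time: 12.0
tool_pos: [558.1, -41.9, 169.1]
tcp_rot: [-179.8, -0.1, 85.2]
ft_force: [-0.7, -0.1, -2.4]
finger_gap: 38.2
```

Call:
carry_out(
  commands=[
    [[30, 0, 0, 0, 0, 0, 0], [30, 0, 0, 0, 0, 0, 0], [30, 0, 0, 0, 0, 0, 0], [30, 0, 0, 0, 0, 0, 0]],
  ],
)

```text
time: 12.5
tool_pos: [560.3, -45.8, 171.0]
tcp_rot: [-180.0, 0.0, 85.1]
ft_force: [0.3, -0.4, -2.7]
finger_gap: 37.9
```

Run:
```python
from h import *
plan(Ff(18,0,90),85.06)
snap('wrist','w4')
print(proj('w4',[Ff(0,54,56),Ff(0,-54,56),Ff(93,44,46),Ff(93,-44,46),Ff(150,48,30),Ff(150,-48,30)]).tolist())
```

```text
t 12.5 pos [560.3 -45.8 171. ] yaw [-180.     0.    85.1] F [ 0.3 -0.4 -2.7] gap 37.9
row [-0.1  3.  81. ] [-0.  0.  0.]
[[191.9, 217.2], [327.5, 217.4], [201.1, 95.5], [318.9, 95.5], [195.9, 16.2], [324.4, 16.2]]
```

View pics/w4.png

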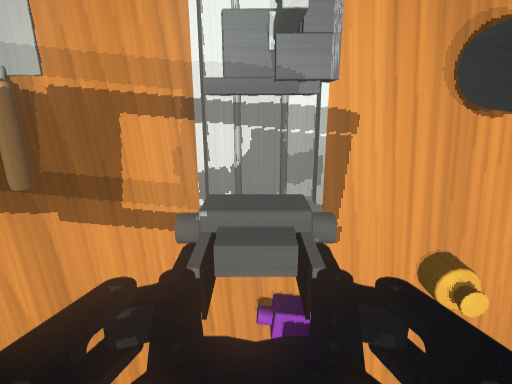

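Run:
```python
from h import *
g=cv2.imread('pics/w4.png',0)
for v in (30,60,89,110,150,175): print(v,'L',g[v,184:214].tolist(),'R',g[v,310:348].tolist())
for x,v in ((100,0),(60,0)):
  print(x,proj('w4',[Ff(x,48,30),Ff(x,-48,30),Ff(x,54,30),Ff(x,-54,30),Ff(x,48,12),Ff(x,-48,12)]).tolist())
```

```text
30 L [150, 151, 151, 152, 149, 154, 240, 240, 240, 240, 240, 240, 240, 213, 97, 96, 98, 128, 164, 238, 239, 239, 240, 239, 239, 238, 235, 239, 240, 240] R [119, 117, 117, 118, 119, 116, 115, 117, 116, 117, 118, 115, 116, 116, 117, 115, 116, 117, 115, 115, 114, 114, 113, 113, 175, 155, 129, 116, 160, 158, 158, 117, 154, 151, 152, 148, 151, 153]
60 L [138, 142, 147, 149, 150, 149, 150, 204, 241, 242, 241, 242, 242, 241, 241, 129, 94, 96, 98, 163, 239, 239, 240, 240, 241, 241, 241, 238, 238, 241] R [124, 125, 126, 124, 124, 125, 124, 125, 123, 125, 125, 122, 124, 123, 123, 122, 121, 121, 122, 121, 123, 134, 120, 166, 134, 150, 150, 120, 150, 119, 152, 159, 157, 156, 153, 151, 153, 151]
89 L [132, 127, 126, 124, 123, 126, 129, 128, 131, 213, 228, 227, 228, 228, 228, 228, 188, 89, 78, 105, 110, 111, 109, 111, 110, 111, 112, 111, 109, 110] R [117, 119, 118, 119, 120, 121, 118, 120, 119, 112, 89, 177, 244, 244, 244, 243, 243, 244, 243, 168, 167, 166, 162, 163, 162, 160, 158, 159, 158, 160, 159, 161, 160, 160, 156, 154, 152, 153]
110 L [86, 87, 83, 84, 85, 81, 81, 82, 83, 84, 118, 129, 128, 
[... 440 characters left out ...]
123, 104, 82, 83, 83, 145, 172, 172, 171, 171, 172, 172, 141, 107, 107, 106, 106, 106, 105, 104, 102, 103, 102, 101, 101, 99, 97, 101, 99, 100, 102, 102, 99, 99, 97]
175 L [131, 137, 141, 140, 139, 139, 139, 138, 140, 140, 141, 137, 133, 149, 126, 127, 126, 125, 127, 126, 123, 87, 89, 88, 118, 123, 123, 128, 127, 127] R [122, 125, 123, 92, 80, 82, 82, 114, 122, 122, 123, 168, 168, 167, 118, 103, 104, 105, 105, 106, 106, 106, 103, 106, 103, 102, 99, 100, 100, 100, 99, 100, 100, 98, 103, 160, 157, 156]
100 [[199.0, 86.7], [320.6, 86.8], [191.5, 86.7], [328.2, 86.8], [202.7, 87.8], [316.4, 87.8]]
60 [[201.4, 137.8], [317.8, 137.9], [194.1, 137.8], [325.1, 137.9], [204.8, 135.7], [314.0, 135.8]]
```

Walls sit about 0.8 mm toward −y of my estimate (inner edges at 200.5 and 321 in row 89), and the follower front edge is at row 95, so it is still hooked at ≈93. I'll aim at (19, −0.8).

Run:
```python
from h import *
plan(Ff(19,-0.8,130),85.06)
```

```text
t 12.55 pos [560.3 -45.7 171.1] yaw [-180.     0.    85.1] F [-0.  -0.4 -3.5] gap 38.4
row [ 0.9  3.8 41.1] [-0.  0.  0.]
```

Call:
carry_out(
  commands=[
    [[30, 1, 4, 0, 0, 0, 0], [30, 1, 4, 20, 0, 0, 0], [30, 1, 4, 40, 0, 0, 0], [30, 1, 4, 50, 0, 0, 0], [30, 1, 4, 50, 0, 0, 0]],
  ],
)

```text
time: 13.18
tool_pos: [563.1, -44.0, 119.3]
tcp_rot: [-179.8, -0.0, 85.1]
ft_force: [-0.5, 0.4, -3.0]
finger_gap: 38.0
```

Call:
carry_out(
  commands=[
    [[30, 0, 0, 0, 0, 0, 0], [30, 0, 0, 0, 0, 0, 0], [30, 0, 0, 0, 0, 0, 0]],
  ],
)

```text
time: 13.55
tool_pos: [564.8, -44.3, 122.0]
tcp_rot: [179.9, 0.0, 85.1]
ft_force: [-0.2, -0.8, -4.1]
finger_gap: 37.8
```

Run:
```python
from h import *
plan(Ff(19,-0.8,85),85.06); fs()
```

```text
t 13.55 pos [564.8 -44.3 122. ] yaw [179.9   0.   85.1] F [-0.2 -0.8 -4.1] gap 37.8
row [-0.9 -0.6 37. ] [0.1 0.  0.1]
t 13.55 travel(tcp) -25.1 y -1.4 z 122.0 | Fx -0.8 Fy 0.1 Fz -4.1 gap 37.8 [179.9   0.   85.1]
```

Call:
carry_out(
  commands=[
    [[30, -1, -0.5, 10, 0, 0, 0], [30, -1, -0.5, 20, 0, 0, 0], [30, -1, -0.5, 28, 0, 0, 0], [30, -1, -0.5, 34, 0, 0, 0], [30, -1, -0.5, 38, 0, 0, 0]],
  ],
)

```text
time: 14.18
tool_pos: [563.6, -45.1, 82.6]
tcp_rot: [-180.0, -0.0, 85.1]
ft_force: [-0.6, 0.8, -2.2]
finger_gap: 38.1
```

Call:
carry_out(
  commands=[
    [[30, 0, 0, 0, 0, 0, 0], [30, 0, 0, 0, 0, 0, 0], [30, 0, 0, 0, 0, 0, 0]],
  ],
)

```text
time: 14.55
tool_pos: [564.1, -45.2, 83.7]
tcp_rot: [180.0, 0.0, 85.1]
ft_force: [0.2, -0.3, -3.8]
finger_gap: 37.8
```

Run:
```python
from h import *
plan(Ff(19,-0.8,78),85.06); fs()
```

```text
t 14.55 pos [564.1 -45.2  83.7] yaw [180.    0.   85.1] F [ 0.2 -0.3 -3.8] gap 37.8
row [0.1 0.  5.7] [0.  0.  0.1]
t 14.55 travel(tcp) -26.1 y -0.8 z 83.7 | Fx -0.3 Fy -0.2 Fz -3.8 gap 37.8 [180.    0.   85.1]
```

Call:
carry_out(
  commands=[
    [[30, 0, 0, 2, 0, 0, 0], [30, 0, 0, 4, 0, 0, 0], [30, 0, 0, 6, 0, 0, 0], [30, 0, 0, 8, 0, 0, 0], [30, 0, 0, 8, 0, 0, 0]],
  ],
)

```text
time: 15.18
tool_pos: [563.8, -45.1, 76.4]
tcp_rot: [-180.0, 0.0, 85.1]
ft_force: [-5.7, 0.4, 8.6]
finger_gap: 38.3
```

Run:
```python
from h import *
fs()
```

```text
t 15.18 travel(tcp) -26.0 y -0.4 z 76.4 | Fx -0.1 Fy 5.7 Fz 8.6 gap 38.3 [-180.     0.    85.1]
```

Contact came at z 76.4, as expected for a cell on the floor. I'll release and lift.

Call:
carry_out(
  commands=[
    [[45, 0, 0, 0, 0, 0, 0], [60, 0, 0, 0, 0, 0, 0], [70, 0, 0, 0, 0, 0, 0], [70, 0, 0, -40, 0, 0, 0], [85, 0, 0, -100, 0, 0, 0]],
  ],
)

```text
time: 15.8
tool_pos: [561.9, -44.9, 173.8]
tcp_rot: [-179.7, -0.0, 85.1]
ft_force: [0.1, 0.1, -0.1]
finger_gap: 84.2
```

Run:
```python
from h import *
plan([450,-270,205],128)
```

```text
t 15.8 pos [561.9 -44.9 173.8] yaw [-179.7   -0.    85.1] F [ 0.1  0.1 -0.1] gap 84.2
row [-233.8  -92.6  -30.8] [ -0.3  -0.1 -42.9]
```

Call:
carry_out(
  commands=[
    [[85, -40, -16, -30, 0, 0, -8], [85, -95, -38, -30, 0, 0, -17], [85, -150, -60, -30, 0, 0, -26], [85, -205, -83, -30, 0, 0, -35], [85, -262, -106, -30, 0, 0, -43]],
  ],
)

```text
time: 16.42
tool_pos: [435.0, -298.8, 205.5]
tcp_rot: [180.0, 0.0, 128.4]
ft_force: [1.6, -0.9, 0.4]
finger_gap: 85.0
```

Call:
carry_out(
  commands=[
    [[85, 0, 0, 0, 0, 0, 0], [85, 0, 0, 0, 0, 0, 0], [85, 0, 0, 0, 0, 0, 0]],
  ],
)

```text
time: 16.8
tool_pos: [436.7, -296.1, 205.2]
tcp_rot: [180.0, -0.0, 128.2]
ft_force: [0.3, -0.6, -0.2]
finger_gap: 84.5
```

Run:
```python
from h import *
plan([434,-299,60],128)
snap('wrist','w5')
print(proj('w5',[434,-299,17]))
```

```text
t 16.8 pos [ 436.7 -296.1  205.2] yaw [180.   -0.  128.2] F [ 0.3 -0.6 -0.2] gap 84.5
row [ -0.7  -3.9 145.2] [ 0.  -0.   0.2]
[[251.5 176. ]]
```

View pics/w5.png

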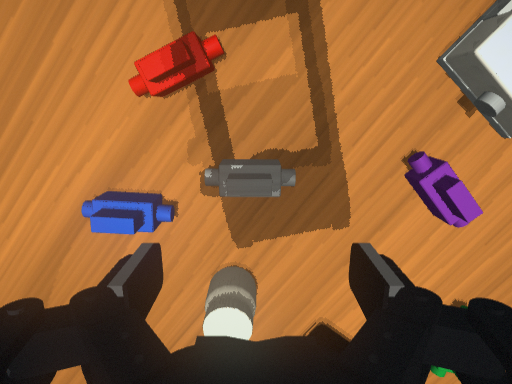

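B is grey, at ports (203,178) and (295,177). Blue (128,213) and red (175,65) stay put.

Run:
```python
from h import *
p=ray('w5',[(203,178),(296,177.5)],17);v=p[1]-p[0];print(p,p.mean(0),np.linalg.norm(v),np.degrees(np.arctan2(v[1],v[0])))
m=p.mean(0)
plan([m[0],m[1],60],np.degrees(np.arctan2(v[1],v[0]))+90)
```

```text
[[ 396.9 -330.8   17. ]
 [ 470.1 -272.6   17. ]] [ 433.5 -301.7   17. ] 93.51727113212834 38.48757697071213
t 16.85 pos [ 436.7 -296.   205.2] yaw [180.   -0.  128.2] F [-0.  -0.1  0.4] gap 85.1
row [ -2.5  -6.1 145.2] [ 0.  -0.  -0.3]
```

Call:
carry_out(
  commands=[
    [[68, -2.5, -6, 30, 0, 0, -0.3], [68, -2.5, -6, 70, 0, 0, -0.3], [68, -2.5, -6, 105, 0, 0, -0.3], [68, -2.5, -6, 120, 0, 0, -0.3], [68, -2.5, -6, 120, 0, 0, -0.3]],
  ],
)

```text
time: 17.48
tool_pos: [432.7, -301.9, 84.6]
tcp_rot: [-180.0, -0.1, 128.5]
ft_force: [-0.3, 0.5, -0.4]
finger_gap: 67.9
```

Call:
carry_out(
  commands=[
    [[68, 0, 0, 8, 0, 0, 0], [68, 0, 0, 16, 0, 0, 0], [68, 0, 0, 22, 0, 0, 0], [68, 0, 0, 22, 0, 0, 0], [68, 0, 0, 22, 0, 0, 0]],
  ],
)

```text
time: 18.1
tool_pos: [432.9, -303.0, 63.5]
tcp_rot: [180.0, 0.0, 128.4]
ft_force: [-0.7, -0.3, 1.1]
finger_gap: 67.7
```

Run:
```python
from h import *
plan([433.5,-301.7,60],128.5)
```

```text
t 18.1 pos [ 432.9 -303.    63.5] yaw [180.    0.  128.4] F [-0.7 -0.3  1.1] gap 67.7
row [0.7 1.3 3.5] [ 0.   0.  -0.1]
```

Call:
carry_out(
  commands=[
    [[60, 0.5, 1, 2, 0, 0, 0], [48, 0.5, 1, 3, 0, 0, 0], [35, 0.5, 1, 3, 0, 0, 0], [30, 0.5, 1, 3, 0, 0, 0], [30, 0.5, 1, 3, 0, 0, 0]],
  ],
  grip_force=60,
)

```text
time: 18.73
tool_pos: [433.5, -302.0, 60.5]
tcp_rot: [180.0, 0.0, 128.4]
ft_force: [1.5, 0.8, 2.6]
finger_gap: 38.8
```

Run:
```python
from h import *
plan([433.5,-301.7,60],128.5)
```

```text
t 18.73 pos [ 433.5 -302.    60.5] yaw [180.    0.  128.4] F [1.5 0.8 2.6] gap 38.8
row [0.2 0.2 0.5] [ 0.   0.  -0.1]
```

Call:
carry_out(
  commands=[
    [[30, 0, 0, -10, 0, 0, 0], [30, 0, 0, -30, 0, 0, 0], [30, 0, 0, -65, 0, 0, 0], [30, 0, 0, -100, 0, 0, 0], [30, 0, 0, -110, 0, 0, 0]],
  ],
)

```text
time: 19.35
tool_pos: [434.2, -302.8, 173.0]
tcp_rot: [180.0, 0.2, 128.4]
ft_force: [0.1, -0.5, -5.0]
finger_gap: 38.3
```

Run:
```python
from h import *
plan(Ff(55,-0.8,170),85.06)
```

```text
t 19.35 pos [ 434.2 -302.8  173. ] yaw [180.    0.2 128.4] F [ 0.1 -0.5 -5. ] gap 38.3
row [147.3 286.7   2.6] [ 0.1  0.2 43.4]
```

Call:
carry_out(
  commands=[
    [[30, 22, 43, 0, 0, 0, 8], [30, 50, 97, 0, 0, 0, 17], [30, 78, 151, 0, 0, 0, 26], [30, 106, 205, 0, 0, 0, 35], [30, 130, 253, 0, 0, 0, 43.4]],
  ],
)

```text
time: 19.98
tool_pos: [550.3, -40.6, 168.8]
tcp_rot: [-179.9, -0.0, 84.8]
ft_force: [0.8, -0.4, -3.7]
finger_gap: 38.4
```

Call:
carry_out(
  commands=[
    [[30, 0, 0, 0, 0, 0, 0], [30, 0, 0, 0, 0, 0, 0]],
  ],
)

```text
time: 20.23
tool_pos: [549.7, -42.7, 168.9]
tcp_rot: [-179.9, 0.0, 85.2]
ft_force: [-0.9, -0.8, -3.5]
finger_gap: 38.8
```

Run:
```python
from h import *
plan(Ff(55,-0.8,125),85.06)
snap('wrist','w6')
print(proj('w6',[Ff(19,0,70),Ff(35,0,46),Ff(93,44,46),Ff(93,-44,46)]).tolist())
```

```text
t 20.23 pos [549.7 -42.7 168.9] yaw [-179.9    0.    85.2] F [-0.9 -0.8 -3.5] gap 38.8
row [34.8 14.7 43.8] [-0.1  0.   0.1]
[[275.0, 203.4], [273.7, 174.9], [215.9, 98.4], [334.4, 98.7]]
```

View pics/w6.png

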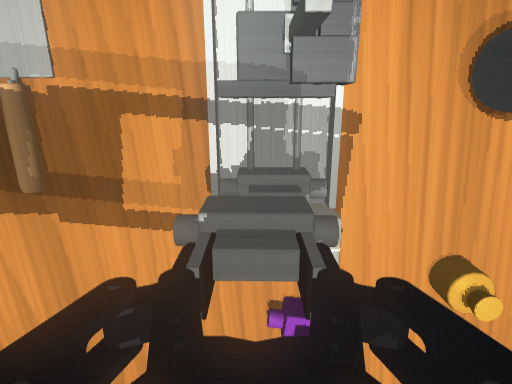

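Run:
```python
from h import *
def tof(p):
    c,k=np.cos(np.radians(YAW)),np.sin(np.radians(YAW)); d=p[:2]-O; return round(d[0]*c+d[1]*k,1),round(-d[0]*k+d[1]*c,1)
g=cv2.imread('pics/w6.png',0)
for u in (255,275,295): print(u,g[80:110,u].tolist(),g[158:200,u].tolist())
for uv,z in (((274,168),46),((274,97),46),((239,168),46),((310,168),46)): print(uv,tof(ray('w6',uv,z)[0]))
```

```text
255 [97, 108, 112, 111, 112, 111, 110, 110, 108, 109, 107, 108, 106, 105, 106, 108, 92, 90, 204, 219, 220, 220, 219, 220, 152, 125, 126, 125, 126, 124] [126, 124, 126, 126, 125, 125, 126, 125, 125, 92, 82, 81, 81, 81, 81, 81, 87, 99, 102, 103, 104, 103, 102, 103, 103, 102, 96, 82, 78, 76, 76, 78, 77, 77, 90, 97, 99, 95, 80, 77, 77, 75]
275 [96, 108, 109, 109, 110, 108, 109, 106, 105, 104, 105, 103, 103, 104, 106, 107, 83, 68, 204, 223, 223, 222, 153, 126, 126, 127, 126, 127, 127, 127] [125, 125, 125, 125, 124, 124, 125, 124, 123, 92, 80, 80, 81, 80, 79, 81, 86, 100, 101, 104, 104, 101, 100, 101, 100, 100, 94, 80, 75, 76, 74, 75, 76, 77, 89, 97, 98, 99, 82, 75, 77, 76]
295 [108, 104, 75, 59, 99, 106, 106, 105, 105, 104, 103, 104, 103, 102, 106, 106, 90, 70, 133, 142, 129, 126, 128, 102, 95, 93, 93, 95, 95, 94] [99, 97, 97, 97, 97, 99, 98, 96, 97, 98, 95, 81, 81, 79, 79, 77, 86, 99, 101, 102, 104, 103, 100, 101, 99, 98, 94, 78, 76, 75, 74, 75, 76, 77, 87, 96, 99, 100, 81, 74, 74, 75]
(274, 168) (np.float64(40.6), np.float64(-0.1))
(274, 97) (np.float64(94.1), np.float64(0.9))
(239, 168) (np.float64(40.5), np.float64(27.5))
(310, 168) (np.float64(40.6), np.float64(-28.4))
```

A's top rear edge is at row 174.5, exactly as predicted, so A lies square at x=19. Rows 167–174 are its rear face. I'll place B at x=57.

Call:
carry_out(
  commands=[
    [[30, 18, 7, 0, 0, 0, 0.1], [30, 37, 14.5, 0, 0, 0, 0.1], [30, 37, 14.5, 20, 0, 0, 0.1], [30, 37, 14.5, 45, 0, 0, 0.1], [30, 37, 14.5, 45, 0, 0, 0.1]],
  ],
)

```text
time: 20.9
tool_pos: [565.7, -6.9, 121.6]
tcp_rot: [-179.6, 0.0, 85.0]
ft_force: [-0.8, -0.1, -3.4]
finger_gap: 38.3
```

Call:
carry_out(
  commands=[
    [[30, 0, 0, 0, 0, 0, 0], [30, 0, 0, 0, 0, 0, 0], [30, 0, 0, 0, 0, 0, 0]],
  ],
)

```text
time: 21.28
tool_pos: [568.9, -7.3, 126.4]
tcp_rot: [179.9, 0.0, 84.9]
ft_force: [-0.2, -0.3, -3.4]
finger_gap: 38.6
```

Run:
```python
from h import *
plan(Ff(57,-0.8,79),85.06);fs()
```

```text
t 21.27 pos [568.9  -7.3 126.4] yaw [179.9   0.   84.9] F [-0.2 -0.3 -3.4] gap 38.6
row [-0.1 -1.6 47.4] [ 0.1  0.  -0.1]
t 21.27 travel(tcp) 12.1 y -2.3 z 126.4 | Fx -0.3 Fy 0.2 Fz -3.4 gap 38.6 [179.9   0.   84.9]
```

Call:
carry_out(
  commands=[
    [[30, 0, -1.5, 10, 0, 0, -0.1], [30, 0, -1.5, 22, 0, 0, -0.1], [30, 0, -1.5, 32, 0, 0, -0.1], [30, 0, -1.5, 38, 0, 0, -0.1], [30, 0, -1.5, 42, 0, 0, -0.1]],
  ],
)

```text
time: 21.9
tool_pos: [566.6, -7.0, 82.6]
tcp_rot: [-180.0, -0.0, 85.0]
ft_force: [0.2, 1.1, -3.7]
finger_gap: 38.2
```

Call:
carry_out(
  commands=[
    [[30, 0, 0, 0, 0, 0, 0], [30, 0, 0, 0, 0, 0, 0], [30, 0, 0, 0, 0, 0, 0]],
  ],
)

```text
time: 22.28
tool_pos: [567.1, -7.1, 83.8]
tcp_rot: [180.0, 0.0, 85.0]
ft_force: [0.0, -0.1, -3.7]
finger_gap: 38.4
```

Run:
```python
from h import *
plan(Ff(57,-0.8,72),85.06);fs()
```

```text
t 22.27 pos [567.1  -7.1  83.8] yaw [180.   0.  85.] F [ 0.  -0.1 -3.7] gap 38.4
row [-0.2  0.3 11.8] [ 0.  0. -0.]
t 22.27 travel(tcp) 12.2 y -0.5 z 83.8 | Fx -0.1 Fy -0.0 Fz -3.7 gap 38.4 [180.   0.  85.]
```

Call:
carry_out(
  commands=[
    [[30, 0, 0.3, 4, 0, 0, 0], [30, 0, 0.3, 8, 0, 0, 0], [30, 0, 0.3, 10, 0, 0, 0], [30, 0, 0.3, 12, 0, 0, 0], [30, 0, 0.3, 12, 0, 0, 0]],
  ],
)

```text
time: 22.9
tool_pos: [566.9, -7.1, 72.4]
tcp_rot: [-180.0, 0.0, 85.0]
ft_force: [-7.0, 0.4, 8.5]
finger_gap: 38.4
```

Run:
```python
from h import *
fs()
```

```text
t 22.90 travel(tcp) 12.2 y -0.3 z 72.4 | Fx -0.2 Fy 7.0 Fz 8.5 gap 38.4 [-180.    0.   85.]
```

Call:
carry_out(
  commands=[
    [[45, 0, 0, 0, 0, 0, 0], [60, 0, 0, 0, 0, 0, 0], [70, 0, 0, 0, 0, 0, 0], [75, 0, 0, -50, 0, 0, 0], [85, 0, 0, -110, 0, 0, 0]],
  ],
)

```text
time: 23.52
tool_pos: [565.8, -7.0, 180.8]
tcp_rot: [-179.8, -0.0, 85.0]
ft_force: [1.0, 0.2, 0.0]
finger_gap: 84.7
```

Call:
carry_out(
  commands=[
    [[85, 14, 4, -10, 0, 0, 10], [85, 28, 7, -10, 0, 0, 20], [85, 42, 10, -10, 0, 0, 30], [85, 60, 13, -10, 0, 0, 40], [85, 81, 17, -10, 0, 0, 50]],
  ],
)

```text
time: 24.15
tool_pos: [591.2, 72.5, 191.2]
tcp_rot: [180.0, -0.0, 34.7]
ft_force: [-0.2, 1.0, 1.0]
finger_gap: 84.8
```

Call:
carry_out(
  commands=[
    [[85, 0, 0, 0, 0, 0, 10], [85, 0, 0, 0, 0, 0, 20], [85, 0, 0, 0, 0, 0, 30], [85, 0, 0, 0, 0, 0, 40], [85, 0, 0, 0, 0, 0, 40]],
  ],
)

```text
time: 24.78
tool_pos: [591.0, 72.1, 191.2]
tcp_rot: [-180.0, 0.0, -4.9]
ft_force: [1.0, -0.1, -0.8]
finger_gap: 85.2
```

Run:
```python
from h import *
plan(Ff(45+93.5,-17.6,125),-4.94);fs()
snap('wrist','w7')
print(proj('w7',[Ff(138.5,-16.8,117),Ff(93,0,46),Ff(41,0,46),Ff(73,0,46)]).tolist())
```

```text
t 24.77 pos [591.   72.1 191.2] yaw [-180.     0.    -4.9] F [ 1.  -0.1 -0.8] gap 85.2
row [ 0.2 -0.3 66.2] [-0.  0.  0.]
t 24.77 travel(tcp) 93.2 y -17.5 z 191.2 | Fx 0.0 Fy -1.0 Fz -0.8 gap 85.2 [-180.     0.    -4.9]
[[255.7, 212.7], [306.9, 204.0], [365.5, 204.1], [329.4, 204.0]]
```

View pics/w7.png

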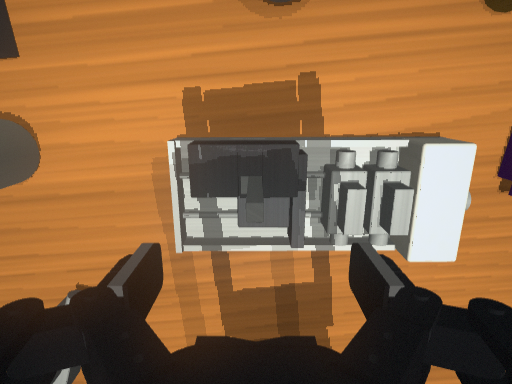

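Both cells lie across the track, bars at (350,205) and (397,207), and the handle is hooked at (255,205) under the jaws. I'll descend and grip.

Call:
carry_out(
  commands=[
    [[60, 0, 0, 30, 0, 0, 0], [60, 0, 0, 65, 0, 0, 0], [60, 0, 0, 85, 0, 0, 0], [60, 0, 0, 93, 0, 0, 0], [60, 0, 0, 93, 0, 0, 0]],
  ],
)

```text
time: 25.45
tool_pos: [591.1, 72.2, 98.5]
tcp_rot: [-180.0, 0.0, -4.9]
ft_force: [0.3, -1.0, 0.2]
finger_gap: 59.9
```

Call:
carry_out(
  commands=[
    [[40, 0, 0, 0, 0, 0, 0], [20, 0, 0, 0, 0, 0, 0], [5, 0, 0, 0, 0, 0, 0], [5, 0, 0, 0, 0, 0, 0], [5, 0, 0, 0, 0, 0, 0]],
  ],
  grip_force=80,
)

```text
time: 26.08
tool_pos: [591.7, 72.9, 99.5]
tcp_rot: [-179.9, -0.1, -4.9]
ft_force: [-0.5, 4.6, 6.0]
finger_gap: 10.5
```

Run:
```python
from h import *
fs()
```

```text
t 26.07 travel(tcp) 94.0 y -18.1 z 99.5 | Fx 4.6 Fy 0.9 Fz 6.0 gap 10.5 [-1.799e+02 -1.000e-01 -4.900e+00]
```

Call:
carry_out(
  commands=[
    [[5, 0, -2, 0, 0, 0, 0], [5, 0, -4, 0, 0, 0, 0], [5, 0, -5.5, 0, 0, 0, 0], [5, 0, -5.5, 0, 0, 0, 0], [5, 0, -5.5, 0, 0, 0, 0]],
  ],
)

```text
time: 26.7
tool_pos: [591.9, 75.2, 99.4]
tcp_rot: [179.8, -0.1, -5.0]
ft_force: [-3.2, -10.7, 6.8]
finger_gap: 10.6
```

Run:
```python
from h import *
fs()
```

```text
t 26.70 travel(tcp) 96.3 y -18.1 z 99.4 | Fx -10.9 Fy 2.3 Fz 6.8 gap 10.6 [ 1.798e+02 -1.000e-01 -5.000e+00]
```

Call:
carry_out(
  commands=[
    [[5, -3, -0.7, 0, 0, 0, 0], [5, -7, -0.7, 0, 0, 0, 0], [5, -11, -0.7, 0, 0, 0, 0], [5, -15, -0.7, 0, 0, 0, 0], [5, -16, -0.7, 0, 0, 0, 0]],
  ],
)

```text
time: 27.32
tool_pos: [576.5, 77.1, 99.4]
tcp_rot: [179.8, -0.1, -5.0]
ft_force: [1.4, -11.1, 5.7]
finger_gap: 10.8
```

Run:
```python
from h import *
fs()
```

```text
t 27.32 travel(tcp) 96.9 y -2.6 z 99.4 | Fx -11.0 Fy -2.4 Fz 5.7 gap 10.8 [ 1.798e+02 -1.000e-01 -5.000e+00]
```

Call:
carry_out(
  commands=[
    [[5, -1, 0, 0, 0, 0, 0], [5, -1, 4, 0, 0, 0, 0], [5, -1, 9, 0, 0, 0, 0], [5, -1, 14, 0, 0, 0, 0], [5, -1, 18, 0, 0, 0, 0]],
  ],
)

```text
time: 27.95
tool_pos: [574.3, 59.4, 99.5]
tcp_rot: [179.8, -0.2, -5.0]
ft_force: [1.4, -9.1, 4.1]
finger_gap: 10.7
```

Run:
```python
from h import *
fs()
```

```text
t 27.95 travel(tcp) 79.0 y -1.9 z 99.5 | Fx -9.0 Fy -2.2 Fz 4.1 gap 10.7 [179.8  -0.2  -5. ]
```

Unhooked (y −1.9) and moving freely. I'll ease on.

Call:
carry_out(
  commands=[
    [[5, 0, 3, 0, 0, 0, 0], [5, 0, 6, 0, 0, 0, 0], [5, 0, 9, 0, 0, 0, 0], [5, 0, 12, 0, 0, 0, 0], [5, 0, 14, 0, 0, 0, 0]],
  ],
)

```text
time: 28.58
tool_pos: [573.2, 46.3, 99.5]
tcp_rot: [179.9, -0.2, -5.0]
ft_force: [2.5, -5.4, 2.8]
finger_gap: 10.7
```

Call:
carry_out(
  commands=[
    [[5, 0, 1, 0, 0, 0, 0], [5, 0, 2, 0, 0, 0, 0], [5, 0, 3, 0, 0, 0, 0], [5, 0, 3, 0, 0, 0, 0]],
  ],
)

```text
time: 29.08
tool_pos: [573.1, 45.5, 99.5]
tcp_rot: [-179.9, -0.2, -4.9]
ft_force: [6.2, 1.8, 4.0]
finger_gap: 11.1
```

Run:
```python
from h import *
fs()
```

```text
t 29.07 travel(tcp) 65.1 y -1.9 z 99.5 | Fx 2.3 Fy -6.0 Fz 4.0 gap 11.1 [-179.9   -0.2   -4.9]
```

Stalled at ≈64.5 with the force reversed, so the cells are against the wall. I'll push slightly to seat them, then release and lift.

Call:
carry_out(
  commands=[
    [[5, 0.5, 1.5, 0, 0, 0, 0], [5, 0.7, 1.5, 0, 0, 0, 0], [5, 0.7, 1.5, 0, 0, 0, 0]],
  ],
)

```text
time: 29.45
tool_pos: [573.2, 45.3, 99.5]
tcp_rot: [-179.8, -0.1, -4.9]
ft_force: [2.6, 9.0, 5.7]
finger_gap: 10.6
```

Run:
```python
from h import *
fs()
```

```text
t 29.45 travel(tcp) 64.9 y -2.0 z 99.5 | Fx 9.2 Fy -1.8 Fz 5.7 gap 10.6 [-1.798e+02 -1.000e-01 -4.900e+00]
```

Call:
carry_out(
  commands=[
    [[20, 0, -1, 0, 0, 0, 0], [40, 0, -1, 0, 0, 0, 0], [60, 0, -1, 0, 0, 0, 0], [70, 0, -1, -40, 0, 0, 0], [85, 0, -1, -95, 0, 0, 0]],
  ],
)

```text
time: 30.08
tool_pos: [570.4, 44.2, 191.9]
tcp_rot: [180.0, 0.3, -5.0]
ft_force: [1.1, 0.1, -0.3]
finger_gap: 84.3
```

Call:
carry_out(
  commands=[
    [[85, -40, 0, -30, 0, 0, 0], [85, -80, 0, -30, 0, 0, 0], [85, -80, 0, -30, 0, 0, 0], [85, -80, 0, -30, 0, 0, 0]],
  ],
)

```text
time: 30.58
tool_pos: [492.8, 51.1, 223.4]
tcp_rot: [180.0, -0.0, -5.0]
ft_force: [0.5, -0.5, -0.3]
finger_gap: 84.8
```

Run:
```python
from h import *
fs(); snap('wrist','w8'); snap('top','t8'); snap('side','s8')
w=cv2.imread('pics/w8.png'); a=cv2.imread('pics/t8.png')[40:290,60:430]; s=cv2.imread('pics/s8.png')[130:300,150:400]
h=300
f=lambda i,W:cv2.resize(i,(W,300))
cv2.imwrite('pics/fin.png',np.vstack([np.hstack([f(w,400),f(s,400)]),np.hstack([f(a,444),np.zeros((300,356,3),np.uint8)])]))
O2=Ff(0,0,0)
print(proj('w8',[Ff(64,40,46),Ff(64,-40,46),Ff(0,50,56),Ff(0,-50,56)]).tolist())
```

```text
t 30.57 travel(tcp) 63.8 y 78.6 z 223.4 | Fx -0.5 Fy -0.5 Fz -0.3 gap 84.8 [180.  -0.  -5.]
[[303.8, 136.6], [307.6, 43.5], [374.8, 148.7], [387.2, 28.1]]
```

View pics/fin.png

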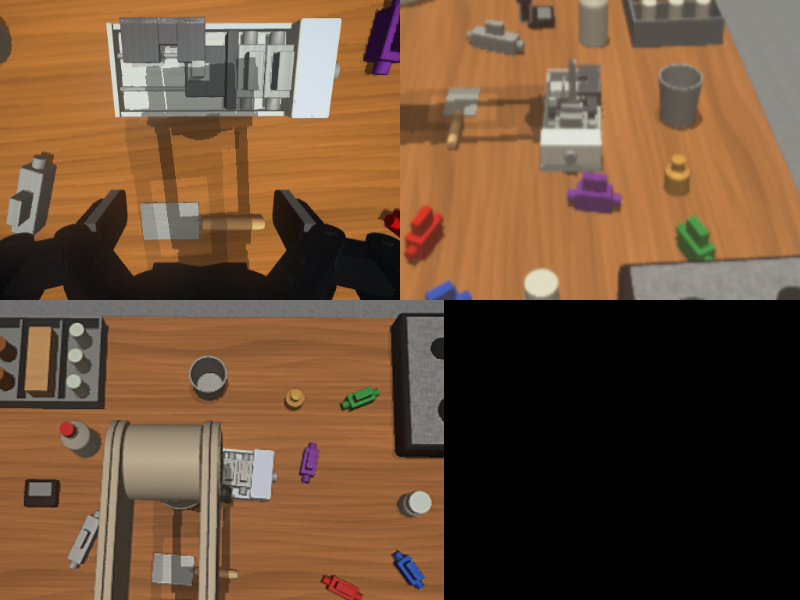

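The final view shows both cells flat between the white block and the follower. The follower edge is at column ≈303 and travel 64 predicts 304. The handle is mid-track and nothing else has moved.

```bash
python3 -c "
from h import *
print(r.hand_in())"
```

```text
the job is handed in; nothing more can be done
None
```

Both short grey cells are in the feeder, pressed against the front wall by the follower, and the job was handed in at about 31 s of the 72 s allowed. I pulled the follower back and felt along the catch plate. The handle dropped into the notch at about 92–96 mm travel, hooked about 93 mm. I laid the cells across the track, unhooked the handle and eased the follower forward at about 40 mm/s or slower.

**Last checks:**
- **Follower:** it stalled at about 64.5 mm by the arm's reading (64 mm expected) with the force reversed, and the final wrist picture puts its edge within about 1 pixel of 64 mm.
- **Cells and handle:** both cells lie square and flat, and the handle is back mid-track. The gripper is open and clear of everything.
- **Other items:** in the final pictures the long cell, wash bottle, beaker and coloured look-alikes stand where they did.

**What disagreed:** the camera put the notch's middle about 4 mm short of where it was felt, so I used the felt position. The arm also overshot by a few millimetres after fast moves, so I let it settle before each placing; cell A was gripped before I had noticed this, about 8 mm higher than planned, but it held and went in square.

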